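# Put the microscope objectives back in their colour-coded case

### The arm

A 6-joint arm with a two-finger parallel gripper is mounted at the origin on the work surface. World frame = base frame: x ahead of the robot, y to its left, z up, the work surface at z = 0. Lengths are in m, angles in rad, forces in N, time in s.
With the tool pointing down it reaches from about 0.3 to 0.775 m from the base axis. Payload 14.6 kg.
Tool frame: the origin (TCP) lies between the finger pads; the fingertips stand robot.tcp_to_tips ahead of it and the grasp point (between the pads) lies 8 mm behind it (robot.tcp_to_tips is the distance from the TCP to the fingertips, in m); z points along the fingers, y is the line along which they close (so a half turn about z gives the same grasp; the last joint's range is limited). The gripper opens to 94 mm and grips with 3 to 60 N. Pads are 16 mm wide; open, the fingers measure 119 mm over their backs; the gripper's body (75 mm by 177 mm) begins 78 mm behind the grasp point.
Start: joints at [-1.34, 0.3, 1.521, -0, 1.321, -0.067], TCP at [0.161, -0.526, 0.216] pointing down, gripper open.
Joint ranges: [-3.03, 3.03], [-0.79, 2.21], [0.23, 2.52], [-1.04, 4.18], [0, 3.07], [-2.55, 2.55]. Speed limits (rad/s): [2.22, 2.22, 2.57, 3.14, 3.14, 3.14].

### API

Orientations are given as a rotation vector (axis times angle).
In Python, from station import robot gives the robot as it stands. The module is installed in compiled form; this text tells all that it offers.
- The arm moves only by the shell command python3 -m creep 'ROWS'. ROWS is JSON, a list of rows, each an object with "jaw": the opening, from -1 (shut) to 1 (fully open), so that 0 is half open; "slide": the shift along the tool's x, y, z in units of 30 cm (1.0 is 30 cm), a list of three; "yaw": the turn about the tool's z in units of pi rad (1.0 is pi rad). A call has 1 to 20 rows; each row shifts and turns the commanded pose from where the row before left it, along the tool's axes as they then stand; what a row does not reach is not made up. A row lasts 1/10 s, in which the tool goes at most 50 mm and 8.59 degrees, less where a joint would pass 70% of its speed; a pose out of reach is approached as far as the arm can. A call with a number of a shift or a turn outside -1 to 1 is refused whole. A call with a gripper value outside its range is refused whole. The fingers move at their own pace and stop on an object; the grip force is fixed at half the most. Time passes only in rows, so rows that do not move let the fingers close. It gives the time, the measured TCP pose, the force, the opening and the grip force at its end, in the units of the state.
- robot.get_state(): the state, without advancing time (a new reading comes with each control period).
- robot.grab_frame(name): name is "side" or "top"; returns the picture (480x640x3 uint8, blue, green, red); there is no depth.
- robot.camera_params(name): a dict with "fovy" (degrees; the focal length in pixels is half the picture's height over the tangent of half this angle, whatever the lens; pixels are square), "cx", "cy" (the principal point, pixels), "dist_coeffs" ([k1, k2, p1, p2, k3] as OpenCV has them; the pictures are not rectified), "R" (3x3) and "t" (3): a world point X has camera coordinates R X + t. Camera axes: x right, y down, z forward; pixel columns grow to the right and rows downward; lengths in m; the calibration is good to about 2 mm. A picture is of the moment at which its call begins. camera_params takes no time and is no camera call.
- robot.finish_job(): hands the job in; it is judged then, once.
The state is a dict: "time": time; "joint_pos": joint angles; "qd": joint speeds; "joint_torque": joint torques, N m; "tool_pos": TCP position; "orientation": TCP orientation; "wrist_force": force on the tool from outside, world axes, zero at the start; "torque": the same for the moment, N m; "grip_width": finger opening in m; "grasp_force": force on a finger pad.
Only numpy, scipy, OpenCV 4.12 (cv2) and the standard library are available. Lean on these libraries where they do the work, as an engineer would, in place of code of your own. Each camera call takes 0.05 s, during which the arm holds its last target. There are 200 camera calls.

### The job

Put the four bright-metal microscope objectives with red, yellow, green and light blue bands away in the open case, each standing upright, nose up, on the floor of the cup of its own colour; set them down without dropping or tipping any. Leave the two look-alikes standing where they are: the white-banded one, which still has to be cleaned, and the black-barrelled one with a red band, which belongs to the other microscope.

Things in the scene. Friction and masses are not known exactly. Their poses are not given: they have to be found in the camera images.
- obj_red_c (a point): Objective with bright metal barrel and red band (a coloured ring seen from above), loose, standing nose up, 54 mm tall. Point: on its axis half-way up, 27 over its foot; z axis out of the nose. Knurled mounting ring 32 wide from 5 to 15 over the foot; barrel 30 wide from 15 to 38: grip it about 35 up; band 38 to 47, bevelled; slim nose above. 110 to 210 g.
- obj_yellow_c (a point): Objective with bright metal barrel and yellow band (a coloured ring seen from above), loose, standing nose up, 56 mm tall. Point: on its axis half-way up, 28 over its foot; z axis out of the nose. Build, grip and mass as the red one. Neighbours (also two black eyepieces, 39 wide, 58 tall, and an amber bottle, 62 tall) stand 35 mm or more away, surface to surface.
- obj_green_c (a point): Objective with bright metal barrel and green band (a coloured ring seen from above), loose, standing nose up, 58 mm tall. Point: on its axis half-way up, 29 over its foot; z axis out of the nose. Build, grip and mass as the red one.
- obj_blue_c (a point): Objective with bright metal barrel and light blue band (a coloured ring seen from above), loose, standing nose up, 60 mm tall. Point: on its axis half-way up, 30 over its foot; z axis out of the nose. Build, grip and mass as the red one. No thing in the group is over 65 tall.
- obj_white_c (a point): Look-alike that stays: bright metal objective with a white band, 60 mm tall, same build; the oil objective, still to be cleaned. The point is on its axis half-way up (30 mm). Must not be moved.
- obj_black_c (a point): Look-alike that stays: objective with a BLACK barrel and a red band, 56 mm tall, same build; it belongs to the other microscope. The point is on its axis half-way up (28 mm). Must not be moved.
- cup_red: The red round cup, fixed in the case. Origin: centre of its underside, 3 mm over the table; z up. Outer diameter 60 mm, inner 50, floor 2 thick, rim 11 over the origin (9 deep); an objective's foot stands 2 over the origin. The case: fixed grey foam slab, 202 square, black edge 15 high, lid off; cups two by two, 80 between centres.
- cup_yellow: The yellow round cup, fixed in the case. Origin: centre of its underside, 3 mm over the table; z up. Outer diameter 60 mm, inner 50, floor 2 thick, rim 11 over the origin (9 deep); an objective's foot stands 2 over the origin. Its place among the four varies.
- cup_green: The green round cup, fixed in the case. Origin: centre of its underside, 3 mm over the table; z up. Outer diameter 60 mm, inner 50, floor 2 thick, rim 11 over the origin (9 deep); an objective's foot stands 2 over the origin. Its place among the four varies.
- cup_blue: The light blue round cup, fixed in the case. Origin: centre of its underside, 3 mm over the table; z up. Outer diameter 60 mm, inner 50, floor 2 thick, rim 11 over the origin (9 deep); an objective's foot stands 2 over the origin. Its place among the four varies.
Things that resemble listed ones, but are neither listed nor needed, are in the scene too. What is shaped like the part that bears obj_blue_c but purple is not meant. What is shaped like the part that bears obj_yellow_c but purple is not meant.

How it is judged:
At the end, for the whole second after the job is handed in: Each of the four objectives stands upright (within 0.1 rad), released and at rest, on the floor of its own colour's cup (centre within 12 mm of the cup's, not more than 3 mm too high); the white-banded and the black-barrelled objectives stand within 20 mm of where they were (horizontal distance between obj_red_c and cup_red below 0.012 m and z of obj_red_c in the frame of cup_red below 0.032 m and angle between each of obj_red_c, obj_yellow_c, obj_green_c, obj_blue_c, obj_white_c, obj_black_c's own z axis and vertical below 0.1 rad and linear speed of each of obj_red, obj_yellow, obj_green, obj_blue below 0.01 m/s and horizontal distance between obj_yellow_c and cup_yellow below 0.012 m and z of obj_yellow_c in the frame of cup_yellow below 0.033 m and horizontal distance between obj_green_c and cup_green below 0.012 m and z of obj_green_c in the frame of cup_green below 0.034 m and horizontal distance between obj_blue_c and cup_blue below 0.012 m and z of obj_blue_c in the frame of cup_blue below 0.035 m and distance of each of obj_white_c, obj_black_c from where it was at the start of the episode below 0.02 m); the robot touches nothing.
It fails at once if one of the four objectives is let fall: in the air with nothing holding it, more than 3 cm above standing height ((height (world z) of obj_red_c above 0.057 m and contact force between obj_red and anything else below 0.01 N) or (height (world z) of obj_yellow_c above 0.058 m and contact force between obj_yellow and anything else below 0.01 N) or (height (world z) of obj_green_c above 0.059 m and contact force between obj_green and anything else below 0.01 N) or (height (world z) of obj_blue_c above 0.06 m and contact force between obj_blue and anything else below 0.01 N)).
It fails at once if an objective is tipped over (angle between any of obj_red_c, obj_yellow_c, obj_green_c, obj_blue_c, obj_white_c, obj_black_c's own z axis and vertical above 0.8 rad).
It fails at once if the white-banded or the black-barrelled objective is moved (distance of any of obj_white_c, obj_black_c from where it was at the start of the episode above 0.025 m).
It also fails if it takes over 102 s, if anything falls off the work surface, if the arm or the gripper's body presses on something with over 40 N, if the wrist force passes 120 N, or if a joint passes its speed limit or range.

## Working session

There is one attempt and no reset: what is moved stays moved. The work goes in short steps, Python scripts to look and compute and a shell command to move; the robot and the scene stay as the last step left them, time stands still between calls to the robot, and variables do not carry over. Pictures are saved under pics/ and viewed, at most 14 in all, crops included, and the job is handed in when it is done.

```bash
mkdir -p pics; python3 - <<'E'
from station import robot
import cv2
for n in("top","side"):
    cv2.imwrite(f"pics/{n}0.png",robot.grab_frame(n)); print(n,robot.camera_params(n))
print(robot.get_state(), robot.tcp_to_tips)
E
```

```text
top {'fovy': 52.43837285015326, 'cx': 318.2355838940835, 'cy': 240.39800936065936, 'dist_coeffs': array([-0.12649325,  0.        ,  0.        ,  0.        ,  0.        ]), 'R': array([[ 0.02760063, -0.99959533,  0.00688301],
       [-0.99793197, -0.02795327, -0.05788256],
       [ 0.05805153, -0.00527118, -0.99829967]]), 't': array([-0.05515949,  0.51433873,  0.91579686])}
side {'fovy': 46.14497276252142, 'cx': 319.74166647128214, 'cy': 249.68101592783066, 'dist_coeffs': array([0.03441765, 0.        , 0.        , 0.        , 0.        ]), 'R': array([[ 0.99907032, -0.04242259,  0.00766922],
       [-0.02041691, -0.62229205, -0.78251885],
       [ 0.03796897,  0.78163478, -0.62257965]]), 't': array([-0.52472501,  0.03874492,  1.30181305])}
{'time': 0.1, 'joint_pos': array([-1.33960333e+00,  3.00433167e-01,  1.52152694e+00,  9.53026970e-06,
        1.32067047e+00, -6.66300836e-02]), 'qd': array([-0.0004487 , -0.00201215, -0.00217617, -0.00030835,  0.00130444,
        0.00088842]), 'joint_torque': array([ 7.30574757e-04, -5.32645476e+01, -3.53283620e+01,  7.09515042e-02,
        2.35044683e-02, -4.26154634e-05]), 'tool_pos': array([ 0.16132499, -0.52557778,  0.21593002]), 'orientation': array([-3.10580195e+00, -4.65935117e-01,  1.19504807e-04]), 'wrist_force': array([ 0.22293057,  0.44594923, -0.13102732]), 'torque': array([ 0.05420601,  0.05338804, -0.05755516]), 'grasp_force': 0.0, 'grip_width': 0.09408085164038643} 0.011
```

View pics/top0.png

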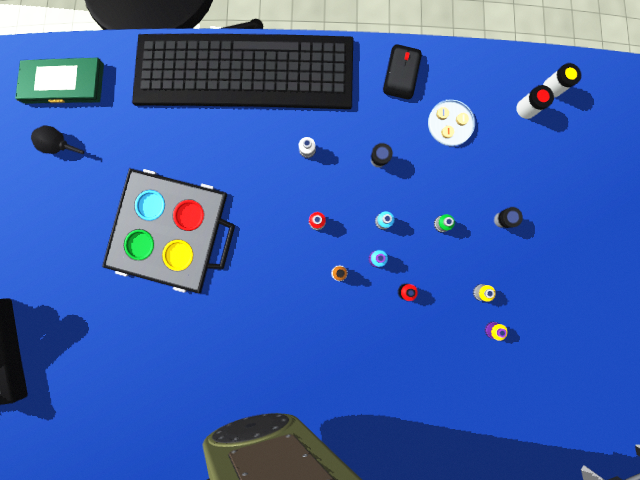

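View pics/side0.png

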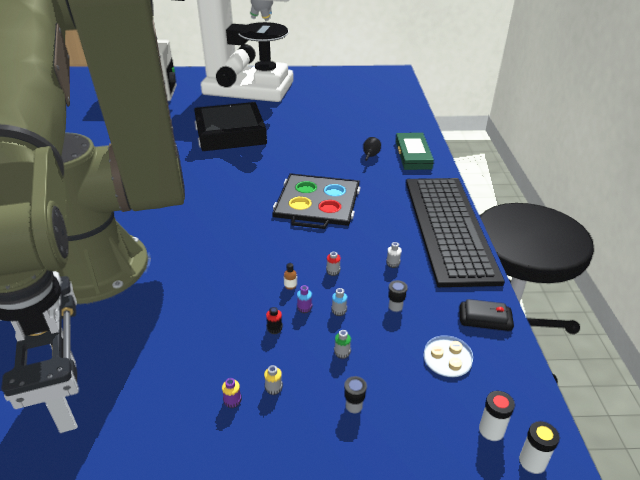

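```bash
cat > h.py <<'E'
import cv2, numpy as np
from station import robot
def cam(n):
    p=robot.camera_params(n); f=240/np.tan(np.radians(p["fovy"]/2))
    return np.array([[f,0,p["cx"]],[0,f,p["cy"]],[0,0,1]]),p["dist_coeffs"],p["R"],p["t"]
def ray(n,uv):
    K,d,R,t=cam(n); q=cv2.undistortPoints(np.array(uv,float).reshape(-1,1,2),K,d).reshape(-1,2)
    return -R.T@t, np.c_[q,np.ones(len(q))]@R
def plane(n,uv,z):
    c,D=ray(n,uv); return c+D*((z-c[2])/D[:,2])[:,None]
def tri(u1,u2):
    c1,D1=ray("top",u1); c2,D2=ray("side",u2); a,b=D1[0],D2[0]
    s=np.linalg.lstsq(np.c_[a,-b],c2-c1,rcond=None)[0]
    p,q=c1+s[0]*a,c2+s[1]*b; return (p+q)/2,np.linalg.norm(p-q)
H=dict(red=[(0,8),(172,180)],yellow=[(22,35)],green=[(45,80)],blue=[(85,108)])
def mask(im,c,sat=110):
    h=cv2.cvtColor(im,cv2.COLOR_BGR2HSV); m=0
    for a,b in H[c]: m=m|cv2.inRange(h,(a,sat,60),(b,255,255))
    return m
def blob(im,c,near,sat=110,r=30):
    n,l,s,ce=cv2.connectedComponentsWithStats(mask(im,c,sat))
    k=[i for i in range(1,n) if s[i,4]>15 and np.hypot(*(ce[i]-near))<r]
    i=max(k,key=lambda i:s[i,4])
    cs,_=cv2.findContours((l==i).astype(np.uint8),cv2.RETR_EXTERNAL,cv2.CHAIN_APPROX_NONE)
    return max(cs,key=len),s[i]
E
cat > m.py <<'E'
from h import *
T=robot.grab_frame("top"); S=robot.grab_frame("side")
O=dict(red=((318,220),(334,258)),yellow=((486,293),(273,374)),green=((446,222),(343,338)),blue=((385,220),(340,296)))
C=dict(red=((188,214),(330,207)),yellow=((178,255),(300,203)),green=((139,244),(306,188)),blue=((150,205),(335,190)))
for c in O:
    a,sa=blob(T,c,O[c][0],r=9); b,sb=blob(S,c,O[c][1],r=12)
    e=cv2.minEnclosingCircle(a); p=plane("top",e[0],.042)[0]
    w=plane("top",a.reshape(-1,2),.042); bb=((sb[0]+(sb[2]-1)/2),(sb[1]+(sb[3]-1)/2))
    print("obj",c,np.round(p,4),"ext mm",np.round(1e3*np.ptp(w,0)[:2]),"px",np.round(e[0]),"side@42",np.round(plane("side",[bb],.042)[0],4),"tri",np.round(tri(e[0],bb)[0],4))
    for n,I in (("top",T),("side",S)):
        a,s=blob(I,c,C[c][n=="side"],r=15); w=plane(n,a.reshape(-1,2),.014)[:,:2].astype(np.float32)
        el=cv2.fitEllipse(w*1000); print("  cup",n,np.round(el[0],1),np.round(el[1],1))
for n,px in (("white",(307,145)),("black",(409,292))): print(n,np.round(plane("top",[px],.05)[0],3))
cv2.imwrite("pics/crop.png",cv2.resize(T[120:350,290:530],None,fx=2.5,fy=2.5,interpolation=2))
E
python3 m.py
```

```text
obj red [ 0.5519 -0.0372  0.042 ] ext mm [30. 28.] px [317. 220.] side@42 [ 0.553  -0.0405  0.042 ] tri [ 0.5527 -0.0372  0.0392]
  cup top [558.3 212.3] [58.8 59.4]
  cup side [559.7 211.1] [57.3 57.6]
obj yellow [ 0.4241 -0.36    0.042 ] ext mm [30. 29.] px [487. 293.] side@42 [ 0.4242 -0.3638  0.042 ] tri [ 0.424  -0.3612  0.0387]
  cup top [480.5 230.2] [58.7 59.5]
  cup side [481.8 229.3] [57.3 59. ]
obj green [ 0.5555 -0.2798  0.042 ] ext mm [30. 29.] px [446. 222.] side@42 [ 0.5563 -0.2839  0.042 ] tri [ 0.5562 -0.2807  0.0385]
  cup top [498.4 307.9] [58.2 59.1]
  cup side [499.8 307.3] [56.3 57.4]
obj blue [ 0.5571 -0.1651  0.042 ] ext mm [30. 30.] px [386. 219.] side@42 [ 0.5587 -0.1678  0.042 ] tri [ 0.5581 -0.1655  0.0397]
  cup top [576.1 289.6] [58.1 59.4]
  cup side [577.6 289. ] [54.9 58.4]
white [ 0.692 -0.015  0.05 ]
black [ 0.423 -0.21   0.05 ]
```

View pics/crop.png

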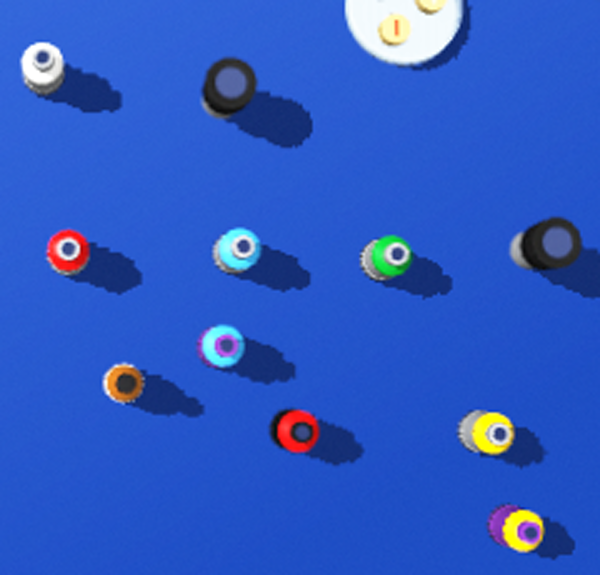

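```bash
cat > go.py <<'E'
import sys,numpy as np
from station import robot
from scipy.spatial.transform import Rotation as Ro
s=robot.get_state(); R=Ro.from_rotvec(s["orientation"]).as_matrix()
print("t",round(s["time"],2),"pos",np.round(s["tool_pos"],4),"w",round(s["grip_width"],4),"f",s["grasp_force"])
g=np.array(eval(sys.argv[1])); print("shift units",np.round(R.T@(g-s["tool_pos"])/.3,4),"R y",R[:,1].round(3))
E
python3 go.py "[.424,-.3605,.13]"
```

```text
t 0.2 pos [ 0.1613 -0.5257  0.2161] w 0.0944 f 0.0
shift units [ 0.9985 -0.2692  0.2873] R y [ 0.293 -0.956 -0.001]
```

```bash
python3 -m creep '[{"jaw":0.2,"slide":[0.05,-0.013,0.0],"yaw":0},{"jaw":0.2,"slide":[0.1,-0.027,0.02],"yaw":0},{"jaw":0.2,"slide":[0.1,-0.027,0.03],"yaw":0},{"jaw":0.2,"slide":[0.1,-0.027,0.03],"yaw":0},{"jaw":0.2,"slide":[0.1,-0.027,0.03],"yaw":0},{"jaw":0.2,"slide":[0.1,-0.027,0.03],"yaw":0},{"jaw":0.2,"slide":[0.1,-0.027,0.03],"yaw":0},{"jaw":0.2,"slide":[0.1,-0.027,0.03],"yaw":0},{"jaw":0.2,"slide":[0.1,-0.027,0.03],"yaw":0},{"jaw":0.2,"slide":[0.1,-0.027,0.03],"yaw":0},{"jaw":0.2,"slide":[0.048,-0.013,0.027],"yaw":0},{"jaw":0.2,"slide":[0,0,0],"yaw":0},{"jaw":0.2,"slide":[0,0,0],"yaw":0}]'; python3 go.py "[.424,-.3605,.028]"
```

```text
time: 1.5
tool_pos: [0.4236, -0.3609, 0.1304]
orientation: [-3.107, -0.467, 0.0]
wrist_force: [-0.4, -0.2, -0.5]
grip_width: 0.0563
grasp_force: 0.0
t 1.5 pos [ 0.4236 -0.3609  0.1304] w 0.0563 f 0.0
shift units [ 0.0018 -0.0007  0.3412] R y [ 0.294 -0.956 -0.   ]
```

```bash
python3 -m creep '[{"jaw":0.2,"slide":[0.001,0,0.05],"yaw":0},{"jaw":0.2,"slide":[0,0,0.08],"yaw":0},{"jaw":0.2,"slide":[0,0,0.08],"yaw":0},{"jaw":0.2,"slide":[0,0,0.06],"yaw":0},{"jaw":0.2,"slide":[0,0,0.04],"yaw":0},{"jaw":0.2,"slide":[0,0,0.03],"yaw":0},{"jaw":0.2,"slide":[0,0,0],"yaw":0},{"jaw":0.2,"slide":[0,0,0],"yaw":0},{"jaw":-1,"slide":[0,0,0],"yaw":0},{"jaw":-1,"slide":[0,0,0],"yaw":0},{"jaw":-1,"slide":[0,0,0],"yaw":0},{"jaw":-1,"slide":[0,0,0],"yaw":0},{"jaw":-1,"slide":[0,0,0],"yaw":0},{"jaw":-1,"slide":[0,0,0],"yaw":0}]'; python3 go.py "[.4815,.230,.13]"
```

```text
time: 2.9
tool_pos: [0.4243, -0.3608, 0.0286]
orientation: [3.106, 0.466, 0.0]
wrist_force: [-1.1, -0.8, 3.7]
grip_width: 0.0293
grasp_force: 30.0
t 2.9 pos [ 0.4243 -0.3608  0.0286] w 0.0293 f 30.00100404024124
shift units [ 0.7601 -1.8267 -0.3385] R y [ 0.293 -0.956  0.   ]
```

```bash
python3 -m creep '[{"jaw":-1,"slide":[0,0,-0.02],"yaw":0},{"jaw":-1,"slide":[0,0,-0.05],"yaw":0},{"jaw":-1,"slide":[0,0,-0.08],"yaw":0},{"jaw":-1,"slide":[0,0,-0.08],"yaw":0},{"jaw":-1,"slide":[0,0,-0.07],"yaw":0},{"jaw":-1,"slide":[0.01,-0.024,-0.04],"yaw":0},{"jaw":-1,"slide":[0.03,-0.072,0],"yaw":0},{"jaw":-1,"slide":[0.04,-0.096,0],"yaw":0},{"jaw":-1,"slide":[0.04,-0.096,0],"yaw":0},{"jaw":-1,"slide":[0.04,-0.096,0],"yaw":0},{"jaw":-1,"slide":[0.04,-0.096,0],"yaw":0},{"jaw":-1,"slide":[0.04,-0.096,0],"yaw":0},{"jaw":-1,"slide":[0.04,-0.096,0],"yaw":0},{"jaw":-1,"slide":[0.04,-0.096,0],"yaw":0},{"jaw":-1,"slide":[0.04,-0.096,0],"yaw":0},{"jaw":-1,"slide":[0.04,-0.096,0],"yaw":0},{"jaw":-1,"slide":[0.04,-0.096,0],"yaw":0},{"jaw":-1,"slide":[0.04,-0.096,0],"yaw":0},{"jaw":-1,"slide":[0.02,-0.05,0],"yaw":0},{"jaw":-1,"slide":[0,0,0],"yaw":0}]'; python3 go.py "[.4815,.230,.13]"
```

```text
time: 4.9
tool_pos: [0.4614, 0.0299, 0.1305]
orientation: [-3.106, -0.47, 0.0]
wrist_force: [0.3, -0.2, -1.5]
grip_width: 0.0293
grasp_force: 30.0
t 4.9 pos [0.4614 0.0299 0.1305] w 0.0293 f 29.999580681324005
shift units [ 0.2614 -0.6172  0.0019] R y [ 0.296 -0.955 -0.   ]
```

```bash
python3 -m creep '[{"jaw":-1,"slide":[0.02,-0.047,0],"yaw":0},{"jaw":-1,"slide":[0.04,-0.095,0],"yaw":0},{"jaw":-1,"slide":[0.04,-0.095,0],"yaw":0},{"jaw":-1,"slide":[0.04,-0.095,0],"yaw":0},{"jaw":-1,"slide":[0.04,-0.095,0],"yaw":0},{"jaw":-1,"slide":[0.04,-0.095,0],"yaw":0},{"jaw":-1,"slide":[0.03,-0.07,0],"yaw":0},{"jaw":-1,"slide":[0.011,-0.025,0],"yaw":0},{"jaw":-1,"slide":[0,0,0],"yaw":0},{"jaw":-1,"slide":[0,0,0],"yaw":0}]'; python3 go.py "[.4815,.230,.0342]"
```

```text
time: 5.9
tool_pos: [0.4823, 0.2269, 0.1303]
orientation: [3.107, 0.465, -0.001]
wrist_force: [0.0, -0.1, -1.4]
grip_width: 0.0294
grasp_force: 30.0
t 5.9 pos [0.4823 0.2269 0.1303] w 0.0294 f 29.999179244041443
shift units [ 0.0007 -0.0107  0.3203] R y [ 0.293 -0.956  0.   ]
```

```bash
python3 -m creep '[{"jaw":-1,"slide":[0.001,-0.01,0.04],"yaw":0},{"jaw":-1,"slide":[0,0,0.07],"yaw":0},{"jaw":-1,"slide":[0,0,0.07],"yaw":0},{"jaw":-1,"slide":[0,0,0.06],"yaw":0},{"jaw":-1,"slide":[0,0,0.04],"yaw":0},{"jaw":-1,"slide":[0,0,0.02],"yaw":0},{"jaw":-1,"slide":[0,0,0.013],"yaw":0},{"jaw":-1,"slide":[0,0,0.008],"yaw":0},{"jaw":-1,"slide":[0,0,0],"yaw":0},{"jaw":-1,"slide":[0,0,0],"yaw":0}]'; python3 go.py "[.4815,.230,.0336]"
```

```text
time: 6.9
tool_pos: [0.482, 0.231, 0.0345]
orientation: [-3.107, -0.466, -0.001]
wrist_force: [-0.2, -0.2, -1.2]
grip_width: 0.0294
grasp_force: 30.0
t 6.9 pos [0.482  0.231  0.0345] w 0.0294 f 29.999343752861023
shift units [-0.0025  0.0028  0.003 ] R y [ 0.293 -0.956 -0.   ]
```

```bash
python3 -m creep '[{"jaw":-1,"slide":[0,0,0.003],"yaw":0},{"jaw":-1,"slide":[0,0,0],"yaw":0},{"jaw":-1,"slide":[0,0,0],"yaw":0},{"jaw":0.2,"slide":[0,0,0],"yaw":0},{"jaw":0.2,"slide":[0,0,0],"yaw":0},{"jaw":0.2,"slide":[0,0,0],"yaw":0},{"jaw":0.2,"slide":[0,0,0],"yaw":0},{"jaw":0.2,"slide":[0,0,-0.04],"yaw":0},{"jaw":0.2,"slide":[0,0,-0.08],"yaw":0},{"jaw":0.2,"slide":[0,0,-0.08],"yaw":0},{"jaw":0.2,"slide":[0,0,-0.08],"yaw":0},{"jaw":0.2,"slide":[0,0,-0.04],"yaw":0},{"jaw":0.2,"slide":[0,0,0],"yaw":0}]'; python3 go.py "[.5523,-.0375,.13]"
```

```text
time: 8.2
tool_pos: [0.4824, 0.2312, 0.1309]
orientation: [-3.106, -0.466, -0.005]
wrist_force: [-0.2, -0.2, 0.0]
grip_width: 0.0564
grasp_force: 0.0
t 8.2 pos [0.4824 0.2312 0.1309] w 0.0564 f 0.0
shift units [-0.04    0.9245  0.0028] R y [ 0.293 -0.956 -0.   ]
```

```bash
python3 -m creep '[{"jaw":0.2,"slide":[-0.002,0.05,0],"yaw":0},{"jaw":0.2,"slide":[-0.005,0.1,0],"yaw":0},{"jaw":0.2,"slide":[-0.005,0.12,0],"yaw":0},{"jaw":0.2,"slide":[-0.005,0.12,0],"yaw":0},{"jaw":0.2,"slide":[-0.005,0.12,0],"yaw":0},{"jaw":0.2,"slide":[-0.005,0.12,0],"yaw":0},{"jaw":0.2,"slide":[-0.005,0.12,0],"yaw":0},{"jaw":0.2,"slide":[-0.005,0.1,0],"yaw":0},{"jaw":0.2,"slide":[-0.003,0.06,0],"yaw":0},{"jaw":0.2,"slide":[0,0.014,0],"yaw":0},{"jaw":0.2,"slide":[0,0,0],"yaw":0}]'; python3 go.py "[.5523,-.0375,.028]"; python3 -c "
from h import *
cv2.imwrite('pics/a.png',np.hstack([cv2.resize(robot.grab_frame(n)[y:y+130,x:x+130],(400,400)) for n,x,y in (('top',100,165),('side',260,130))]))"
```

```text
time: 9.3
tool_pos: [0.5511, -0.0382, 0.1281]
orientation: [-3.107, -0.464, 0.003]
wrist_force: [-0.4, 0.6, -1.2]
grip_width: 0.0565
grasp_force: 0.0
t 9.3 pos [ 0.5511 -0.0382  0.1281] w 0.0565 f 0.0
shift units [ 0.0051 -0.0007  0.3338] R y [ 0.292 -0.956 -0.001]
```

View pics/a.png

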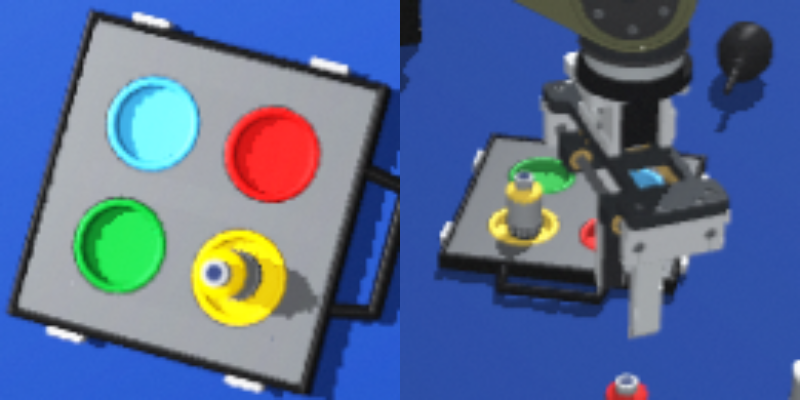

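The yellow objective stands upright in the yellow cup (left half, about (235,275)); the other cups are empty. Red is next.

```bash
python3 -m creep '[{"jaw":0.2,"slide":[0.004,0,0.05],"yaw":0},{"jaw":0.2,"slide":[0,0,0.08],"yaw":0},{"jaw":0.2,"slide":[0,0,0.08],"yaw":0},{"jaw":0.2,"slide":[0,0,0.06],"yaw":0},{"jaw":0.2,"slide":[0,0,0.04],"yaw":0},{"jaw":0.2,"slide":[0,0,0.023],"yaw":0},{"jaw":0.2,"slide":[0,0,0],"yaw":0},{"jaw":0.2,"slide":[0,0,0],"yaw":0},{"jaw":-1,"slide":[0,0,0],"yaw":0},{"jaw":-1,"slide":[0,0,0],"yaw":0},{"jaw":-1,"slide":[0,0,0],"yaw":0},{"jaw":-1,"slide":[0,0,0],"yaw":0},{"jaw":-1,"slide":[0,0,0],"yaw":0},{"jaw":-1,"slide":[0,0,0],"yaw":0}]'; python3 go.py "[.559,.212,.13]"
```

```text
time: 10.8
tool_pos: [0.5529, -0.0373, 0.0295]
orientation: [3.107, 0.466, 0.001]
wrist_force: [0.1, -0.5, 3.1]
grip_width: 0.0295
grasp_force: 30.0
t 10.8 pos [ 0.5529 -0.0373  0.0295] w 0.0295 f 30.00087082386017
shift units [ 0.2633 -0.7884 -0.3351] R y [ 0.293 -0.956  0.   ]
```

```bash
python3 -m creep '[{"jaw":-1,"slide":[0,0,-0.02],"yaw":0},{"jaw":-1,"slide":[0,0,-0.05],"yaw":0},{"jaw":-1,"slide":[0,0,-0.08],"yaw":0},{"jaw":-1,"slide":[0,0,-0.08],"yaw":0},{"jaw":-1,"slide":[0,0,-0.07],"yaw":0},{"jaw":-1,"slide":[0.01,-0.03,-0.035],"yaw":0},{"jaw":-1,"slide":[0.02,-0.06,0],"yaw":0},{"jaw":-1,"slide":[0.033,-0.1,0],"yaw":0},{"jaw":-1,"slide":[0.033,-0.1,0],"yaw":0},{"jaw":-1,"slide":[0.033,-0.1,0],"yaw":0},{"jaw":-1,"slide":[0.033,-0.1,0],"yaw":0},{"jaw":-1,"slide":[0.033,-0.1,0],"yaw":0},{"jaw":-1,"slide":[0.033,-0.1,0],"yaw":0},{"jaw":-1,"slide":[0.025,-0.07,0],"yaw":0},{"jaw":-1,"slide":[0.01,-0.028,0],"yaw":0},{"jaw":-1,"slide":[0,0,0],"yaw":0},{"jaw":-1,"slide":[0,0,0],"yaw":0}]'; python3 go.py "[.559,.212,.0347]"
```

```text
time: 12.5
tool_pos: [0.5587, 0.2112, 0.1297]
orientation: [3.107, 0.466, -0.001]
wrist_force: [-0.0, -0.7, -1.5]
grip_width: 0.029
grasp_force: 30.0
t 12.5 pos [0.5587 0.2112 0.1297] w 0.029 f 29.99770939350128
shift units [ 0.0019 -0.0022  0.3165] R y [ 0.293 -0.956  0.   ]
```

```bash
python3 -m creep '[{"jaw":-1,"slide":[0.002,-0.002,0.04],"yaw":0},{"jaw":-1,"slide":[0,0,0.07],"yaw":0},{"jaw":-1,"slide":[0,0,0.07],"yaw":0},{"jaw":-1,"slide":[0,0,0.06],"yaw":0},{"jaw":-1,"slide":[0,0,0.04],"yaw":0},{"jaw":-1,"slide":[0,0,0.02],"yaw":0},{"jaw":-1,"slide":[0,0,0.01],"yaw":0},{"jaw":-1,"slide":[0,0,0.007],"yaw":0},{"jaw":-1,"slide":[0,0,0],"yaw":0},{"jaw":-1,"slide":[0,0,0],"yaw":0}]'; python3 go.py "[.559,.212,.0345]"
```

```text
time: 13.5
tool_pos: [0.5595, 0.2127, 0.0352]
orientation: [-3.107, -0.466, -0.001]
wrist_force: [0.1, -0.4, -2.0]
grip_width: 0.0294
grasp_force: 30.0
t 13.5 pos [0.5595 0.2127 0.0352] w 0.0294 f 29.997674524784088
shift units [-0.0023  0.0018  0.0024] R y [ 0.293 -0.956  0.   ]
```

```bash
python3 -m creep '[{"jaw":-1,"slide":[0,0,0.003],"yaw":0},{"jaw":-1,"slide":[0,0,0],"yaw":0},{"jaw":-1,"slide":[0,0,0],"yaw":0},{"jaw":0.2,"slide":[0,0,0],"yaw":0},{"jaw":0.2,"slide":[0,0,0],"yaw":0},{"jaw":0.2,"slide":[0,0,0],"yaw":0},{"jaw":0.2,"slide":[0,0,0],"yaw":0},{"jaw":0.2,"slide":[0,0,-0.04],"yaw":0},{"jaw":0.2,"slide":[0,0,-0.08],"yaw":0},{"jaw":0.2,"slide":[0,0,-0.08],"yaw":0},{"jaw":0.2,"slide":[0,0,-0.08],"yaw":0},{"jaw":0.2,"slide":[0,0,-0.04],"yaw":0},{"jaw":0.2,"slide":[0,0,0],"yaw":0}]'; python3 go.py "[.5577,-.165,.13]"
```

```text
time: 14.8
tool_pos: [0.5599, 0.2129, 0.1317]
orientation: [-3.106, -0.466, -0.005]
wrist_force: [-0.4, 0.1, 0.4]
grip_width: 0.0564
grasp_force: 0.0
t 14.8 pos [0.5599 0.2129 0.1317] w 0.0564 f 0.0
shift units [-0.3766  1.202   0.0044] R y [ 0.293 -0.956 -0.   ]
```

```bash
python3 -m creep '[{"jaw":0.2,"slide":[-0.019,0.06,0],"yaw":0},{"jaw":0.2,"slide":[-0.038,0.12,0],"yaw":0},{"jaw":0.2,"slide":[-0.038,0.12,0],"yaw":0},{"jaw":0.2,"slide":[-0.038,0.12,0],"yaw":0},{"jaw":0.2,"slide":[-0.038,0.12,0],"yaw":0},{"jaw":0.2,"slide":[-0.038,0.12,0],"yaw":0},{"jaw":0.2,"slide":[-0.038,0.12,0],"yaw":0},{"jaw":0.2,"slide":[-0.038,0.12,0],"yaw":0},{"jaw":0.2,"slide":[-0.038,0.12,0],"yaw":0},{"jaw":0.2,"slide":[-0.03,0.1,0],"yaw":0},{"jaw":0.2,"slide":[-0.018,0.062,0],"yaw":0},{"jaw":0.2,"slide":[-0.006,0.02,0],"yaw":0},{"jaw":0.2,"slide":[0,0,0],"yaw":0},{"jaw":0.2,"slide":[0,0,0],"yaw":0}]'; python3 go.py "[.5577,-.165,.0285]"
```

```text
time: 16.2
tool_pos: [0.5568, -0.1643, 0.1293]
orientation: [-3.106, -0.467, 0.001]
wrist_force: [1.0, 0.1, 0.3]
grip_width: 0.0562
grasp_force: 0.0
t 16.2 pos [ 0.5568 -0.1643  0.1293] w 0.0562 f 0.0
shift units [0.0024 0.0034 0.336 ] R y [ 0.294 -0.956 -0.001]
```

```bash
python3 -m creep '[{"jaw":0.2,"slide":[0.002,0.003,0.05],"yaw":0},{"jaw":0.2,"slide":[0,0,0.08],"yaw":0},{"jaw":0.2,"slide":[0,0,0.08],"yaw":0},{"jaw":0.2,"slide":[0,0,0.06],"yaw":0},{"jaw":0.2,"slide":[0,0,0.04],"yaw":0},{"jaw":0.2,"slide":[0,0,0.027],"yaw":0},{"jaw":0.2,"slide":[0,0,0],"yaw":0},{"jaw":0.2,"slide":[0,0,0],"yaw":0},{"jaw":-1,"slide":[0,0,0],"yaw":0},{"jaw":-1,"slide":[0,0,0],"yaw":0},{"jaw":-1,"slide":[0,0,0],"yaw":0},{"jaw":-1,"slide":[0,0,0],"yaw":0},{"jaw":-1,"slide":[0,0,0],"yaw":0},{"jaw":-1,"slide":[0,0,0],"yaw":0}]'; python3 go.py "[.577,.2893,.13]"
```

```text
time: 17.6
tool_pos: [0.5579, -0.166, 0.0289]
orientation: [3.107, 0.466, 0.001]
wrist_force: [0.0, -0.7, 3.1]
grip_width: 0.0294
grasp_force: 30.0
t 17.6 pos [ 0.5579 -0.166   0.0289] w 0.0294 f 30.001006722450256
shift units [ 0.5064 -1.4322 -0.3372] R y [ 0.293 -0.956  0.   ]
```

```bash
python3 -m creep '[{"jaw":-1,"slide":[0,0,-0.02],"yaw":0},{"jaw":-1,"slide":[0,0,-0.05],"yaw":0},{"jaw":-1,"slide":[0,0,-0.08],"yaw":0},{"jaw":-1,"slide":[0,0,-0.08],"yaw":0},{"jaw":-1,"slide":[0,0,-0.07],"yaw":0},{"jaw":-1,"slide":[0.009,-0.025,-0.037],"yaw":0},{"jaw":-1,"slide":[0.025,-0.07,0],"yaw":0},{"jaw":-1,"slide":[0.039,-0.11,0],"yaw":0},{"jaw":-1,"slide":[0.039,-0.11,0],"yaw":0},{"jaw":-1,"slide":[0.039,-0.11,0],"yaw":0},{"jaw":-1,"slide":[0.039,-0.11,0],"yaw":0},{"jaw":-1,"slide":[0.039,-0.11,0],"yaw":0},{"jaw":-1,"slide":[0.039,-0.11,0],"yaw":0},{"jaw":-1,"slide":[0.039,-0.11,0],"yaw":0},{"jaw":-1,"slide":[0.039,-0.11,0],"yaw":0},{"jaw":-1,"slide":[0.039,-0.11,0],"yaw":0},{"jaw":-1,"slide":[0.039,-0.11,0],"yaw":0},{"jaw":-1,"slide":[0.039,-0.11,0],"yaw":0},{"jaw":-1,"slide":[0.028,-0.08,0],"yaw":0},{"jaw":-1,"slide":[0.015,-0.047,0],"yaw":0}]'; python3 go.py "[.577,.2893,.034]"
```

```text
time: 19.6
tool_pos: [0.576, 0.2915, 0.1296]
orientation: [-3.106, -0.469, 0.001]
wrist_force: [-0.1, -0.5, -2.0]
grip_width: 0.0292
grasp_force: 30.0
t 19.6 pos [0.576  0.2915 0.1296] w 0.0292 f 29.997952580451965
shift units [0.0011 0.0081 0.3188] R y [ 0.295 -0.955 -0.   ]
```

```bash
python3 -m creep '[{"jaw":-1,"slide":[0,0,0],"yaw":0},{"jaw":-1,"slide":[0,0,0.04],"yaw":0},{"jaw":-1,"slide":[0,0,0.07],"yaw":0},{"jaw":-1,"slide":[0,0,0.07],"yaw":0},{"jaw":-1,"slide":[0,0,0.06],"yaw":0},{"jaw":-1,"slide":[0,0,0.04],"yaw":0},{"jaw":-1,"slide":[0,0,0.02],"yaw":0},{"jaw":-1,"slide":[0,0,0.01],"yaw":0},{"jaw":-1,"slide":[0,0,0.007],"yaw":0},{"jaw":-1,"slide":[0,0,0],"yaw":0},{"jaw":-1,"slide":[0,0,0],"yaw":0}]'; python3 go.py "[.577,.2893,.0339]"
```

```text
time: 20.7
tool_pos: [0.577, 0.2894, 0.0352]
orientation: [-3.107, -0.466, -0.001]
wrist_force: [-0.5, -0.3, -1.3]
grip_width: 0.0294
grasp_force: 30.0
t 20.7 pos [0.577  0.2894 0.0352] w 0.0294 f 29.998120665550232
shift units [-0.0002  0.0002  0.0044] R y [ 0.293 -0.956 -0.   ]
```

```bash
python3 -m creep '[{"jaw":-1,"slide":[0,0,0.005],"yaw":0},{"jaw":-1,"slide":[0,0,0],"yaw":0},{"jaw":-1,"slide":[0,0,0],"yaw":0},{"jaw":0.2,"slide":[0,0,0],"yaw":0},{"jaw":0.2,"slide":[0,0,0],"yaw":0},{"jaw":0.2,"slide":[0,0,0],"yaw":0},{"jaw":0.2,"slide":[0,0,0],"yaw":0},{"jaw":0.2,"slide":[0,0,-0.04],"yaw":0},{"jaw":0.2,"slide":[0,0,-0.08],"yaw":0},{"jaw":0.2,"slide":[0,0,-0.08],"yaw":0},{"jaw":0.2,"slide":[0,0,-0.08],"yaw":0},{"jaw":0.2,"slide":[0,0,-0.04],"yaw":0},{"jaw":0.2,"slide":[0,0,0],"yaw":0}]'; python3 go.py "[.5558,-.2805,.13]"
```

```text
time: 22.0
tool_pos: [0.5774, 0.2896, 0.1312]
orientation: [-3.106, -0.466, -0.005]
wrist_force: [0.3, -0.5, -0.3]
grip_width: 0.0562
grasp_force: 0.0
t 22.0 pos [0.5774 0.2896 0.1312] w 0.0562 f 0.0
shift units [-6.2670e-01  1.7955e+00  1.5000e-03] R y [ 0.293 -0.956 -0.   ]
```

```bash
python3 -m creep '[{"jaw":0.2,"slide":[-0.021,0.06,0],"yaw":0},{"jaw":0.2,"slide":[-0.042,0.12,0],"yaw":0},{"jaw":0.2,"slide":[-0.042,0.12,0],"yaw":0},{"jaw":0.2,"slide":[-0.042,0.12,0],"yaw":0},{"jaw":0.2,"slide":[-0.042,0.12,0],"yaw":0},{"jaw":0.2,"slide":[-0.042,0.12,0],"yaw":0},{"jaw":0.2,"slide":[-0.042,0.12,0],"yaw":0},{"jaw":0.2,"slide":[-0.042,0.12,0],"yaw":0},{"jaw":0.2,"slide":[-0.042,0.12,0],"yaw":0},{"jaw":0.2,"slide":[-0.042,0.12,0],"yaw":0},{"jaw":0.2,"slide":[-0.042,0.12,0],"yaw":0},{"jaw":0.2,"slide":[-0.042,0.12,0],"yaw":0},{"jaw":0.2,"slide":[-0.042,0.12,0],"yaw":0},{"jaw":0.2,"slide":[-0.042,0.12,0],"yaw":0},{"jaw":0.2,"slide":[-0.035,0.1,0],"yaw":0},{"jaw":0.2,"slide":[-0.02,0.055,0],"yaw":0},{"jaw":0.2,"slide":[-0.005,0.02,0],"yaw":0},{"jaw":0.2,"slide":[0,0,0],"yaw":0},{"jaw":0.2,"slide":[0,0,0],"yaw":0}]'; python3 go.py "[.5558,-.2805,.0285]"
```

```text
time: 23.9
tool_pos: [0.5552, -0.2794, 0.1289]
orientation: [-3.106, -0.468, 0.0]
wrist_force: [-0.5, -0.4, 0.4]
grip_width: 0.0565
grasp_force: 0.0
t 23.9 pos [ 0.5552 -0.2794  0.1289] w 0.0565 f 0.0
shift units [0.0009 0.0041 0.3348] R y [ 0.294 -0.956 -0.   ]
```

```bash
python3 -m creep '[{"jaw":0.2,"slide":[0.001,0.002,0.05],"yaw":0},{"jaw":0.2,"slide":[0,0,0.08],"yaw":0},{"jaw":0.2,"slide":[0,0,0.08],"yaw":0},{"jaw":0.2,"slide":[0,0,0.06],"yaw":0},{"jaw":0.2,"slide":[0,0,0.04],"yaw":0},{"jaw":0.2,"slide":[0,0,0.025],"yaw":0},{"jaw":0.2,"slide":[0,0,0],"yaw":0},{"jaw":0.2,"slide":[0,0,0],"yaw":0},{"jaw":-1,"slide":[0,0,0],"yaw":0},{"jaw":-1,"slide":[0,0,0],"yaw":0},{"jaw":-1,"slide":[0,0,0],"yaw":0},{"jaw":-1,"slide":[0,0,0],"yaw":0},{"jaw":-1,"slide":[0,0,0],"yaw":0},{"jaw":-1,"slide":[0,0,0],"yaw":0}]'; python3 go.py "[.499,.3077,.13]"
```

```text
time: 25.3
tool_pos: [0.5556, -0.2813, 0.0289]
orientation: [3.107, 0.466, 0.0]
wrist_force: [-0.0, -0.4, 2.3]
grip_width: 0.0292
grasp_force: 30.0
t 25.3 pos [ 0.5556 -0.2813  0.0289] w 0.0292 f 30.000776946544647
shift units [ 0.396  -1.9321 -0.3375] R y [ 0.293 -0.956  0.   ]
```

```bash
python3 -m creep '[{"jaw":-1,"slide":[0,0,-0.02],"yaw":0},{"jaw":-1,"slide":[0,0,-0.05],"yaw":0},{"jaw":-1,"slide":[0,0,-0.08],"yaw":0},{"jaw":-1,"slide":[0,0,-0.08],"yaw":0},{"jaw":-1,"slide":[0,0,-0.07],"yaw":0},{"jaw":-1,"slide":[0.005,-0.025,-0.037],"yaw":0},{"jaw":-1,"slide":[0.015,-0.07,0],"yaw":0},{"jaw":-1,"slide":[0.0225,-0.11,0],"yaw":0},{"jaw":-1,"slide":[0.0225,-0.11,0],"yaw":0},{"jaw":-1,"slide":[0.0225,-0.11,0],"yaw":0},{"jaw":-1,"slide":[0.0225,-0.11,0],"yaw":0},{"jaw":-1,"slide":[0.0225,-0.11,0],"yaw":0},{"jaw":-1,"slide":[0.0225,-0.11,0],"yaw":0},{"jaw":-1,"slide":[0.0225,-0.11,0],"yaw":0},{"jaw":-1,"slide":[0.0225,-0.11,0],"yaw":0},{"jaw":-1,"slide":[0.0225,-0.11,0],"yaw":0},{"jaw":-1,"slide":[0.0225,-0.11,0],"yaw":0},{"jaw":-1,"slide":[0.015,-0.07,0],"yaw":0},{"jaw":-1,"slide":[0.005,-0.02,0],"yaw":0},{"jaw":-1,"slide":[0,0,0],"yaw":0}]' && python3 -m creep '[{"jaw":-1,"slide":[0,0,0],"yaw":0}]'; python3 go.py "[.499,.3077,.13]"
```

```text
time: 27.3
tool_pos: [0.518, 0.1112, 0.1298]
orientation: [3.106, 0.468, -0.0]
wrist_force: [-0.6, 0.5, -0.7]
grip_width: 0.029
grasp_force: 30.0
time: 27.4
tool_pos: [0.5183, 0.11, 0.1298]
orientation: [3.107, 0.465, -0.0]
wrist_force: [-0.0, 0.6, -0.8]
grip_width: 0.0294
grasp_force: 30.0
t 27.4 pos [0.5183 0.11   0.1298] w 0.0294 f 29.99907910823822
shift units [ 0.1316 -0.6491 -0.0008] R y [ 0.293 -0.956  0.   ]
```

```bash
python3 -m creep '[{"jaw":-1,"slide":[0.01,-0.05,0],"yaw":0},{"jaw":-1,"slide":[0.02,-0.1,0],"yaw":0},{"jaw":-1,"slide":[0.02,-0.1,0],"yaw":0},{"jaw":-1,"slide":[0.02,-0.1,0],"yaw":0},{"jaw":-1,"slide":[0.02,-0.1,0],"yaw":0},{"jaw":-1,"slide":[0.02,-0.1,0],"yaw":0},{"jaw":-1,"slide":[0.015,-0.07,0],"yaw":0},{"jaw":-1,"slide":[0.006,-0.028,0],"yaw":0},{"jaw":-1,"slide":[0,0,0],"yaw":0},{"jaw":-1,"slide":[0,0,0],"yaw":0},{"jaw":-1,"slide":[0,0,0.04],"yaw":0},{"jaw":-1,"slide":[0,0,0.07],"yaw":0},{"jaw":-1,"slide":[0,0,0.07],"yaw":0},{"jaw":-1,"slide":[0,0,0.06],"yaw":0},{"jaw":-1,"slide":[0,0,0.04],"yaw":0},{"jaw":-1,"slide":[0,0,0.02],"yaw":0},{"jaw":-1,"slide":[0,0,0.01],"yaw":0},{"jaw":-1,"slide":[0,0,0.007],"yaw":0},{"jaw":-1,"slide":[0,0,0],"yaw":0},{"jaw":-1,"slide":[0,0,0],"yaw":0}]'; python3 go.py "[.499,.3077,.0339]"
```

```text
time: 29.4
tool_pos: [0.4991, 0.3082, 0.0352]
orientation: [-3.107, -0.466, -0.001]
wrist_force: [0.1, -0.7, -1.1]
grip_width: 0.0295
grasp_force: 30.0
t 29.4 pos [0.4991 0.3082 0.0352] w 0.0295 f 29.999245405197144
shift units [-0.0007  0.0015  0.0043] R y [ 0.293 -0.956 -0.   ]
```

Set down, then retreat up and toward the robot's right so the case is visible.

```bash
python3 -m creep '[{"jaw":-1,"slide":[0,0,0.005],"yaw":0},{"jaw":-1,"slide":[0,0,0],"yaw":0},{"jaw":-1,"slide":[0,0,0],"yaw":0},{"jaw":0.2,"slide":[0,0,0],"yaw":0},{"jaw":0.2,"slide":[0,0,0],"yaw":0},{"jaw":0.2,"slide":[0,0,0],"yaw":0},{"jaw":0.2,"slide":[0,0,0],"yaw":0},{"jaw":0.2,"slide":[0,0,-0.04],"yaw":0},{"jaw":0.2,"slide":[0,0,-0.08],"yaw":0},{"jaw":0.2,"slide":[0,0,-0.08],"yaw":0},{"jaw":0.2,"slide":[0,0,-0.1],"yaw":0},{"jaw":0.2,"slide":[0,0,-0.1],"yaw":0},{"jaw":0.2,"slide":[0,0,-0.06],"yaw":0},{"jaw":0.2,"slide":[0,0.05,0],"yaw":0},{"jaw":0.2,"slide":[0,0.1,0],"yaw":0},{"jaw":0.2,"slide":[0,0.12,0],"yaw":0},{"jaw":0.2,"slide":[0,0.12,0],"yaw":0},{"jaw":0.2,"slide":[0,0.12,0],"yaw":0},{"jaw":0.2,"slide":[0,0.12,0],"yaw":0},{"jaw":0.2,"slide":[0,0.12,0],"yaw":0}]' && python3 -m creep '[{"jaw":0.2,"slide":[0,0.12,0],"yaw":0},{"jaw":0.2,"slide":[0,0.12,0],"yaw":0},{"jaw":0.2,"slide":[0,0.12,0],"yaw":0},{"jaw":0.2,"slide":[0,0.12,0],"yaw":0},{"jaw":0.2,"slide":[0,0.12,0],"yaw":0},{"jaw":0.2,"slide":[0,0.12,0],"yaw":0},{"jaw":0.2,"slide":[0,0.12,0],"yaw":0},{"jaw":0.2,"slide":[0,0.12,0],"yaw":0},{"jaw":0.2,"slide":[0,0.06,0],"yaw":0},{"jaw":0.2,"slide":[0,0,0],"yaw":0},{"jaw":0.2,"slide":[0,0,0],"yaw":0}]'; python3 - <<'E'
from h import *
T=robot.grab_frame("top");S=robot.grab_frame("side")
cv2.imwrite('pics/b.png',np.hstack([cv2.resize(I[y:y+130,x:x+130],(400,400)) for I,x,y in ((T,100,165),(S,260,130))])); cv2.imwrite('pics/c.png',T)
C=dict(red=(559,212),yellow=(481,230),green=(499,307.6),blue=(577,289))
K,d,R,t=cam("top")
import math
for c,p in C.items():  # nose: grey/white (low saturation) blob nearest expected nose tip
    h=dict(red=54,yellow=56,green=58,blue=60)[c]/1000+.005
    e=cv2.projectPoints(np.array([[p[0]/1e3,p[1]/1e3,h]]),cv2.Rodrigues(R)[0],t,K,d)[0].ravel()
    x,y=e.round().astype(int); hsv=cv2.cvtColor(T,cv2.COLOR_BGR2HSV)[y-7:y+8,x-7:x+8]
    v,u=np.nonzero((hsv[...,1]<130)&(np.hypot(*np.mgrid[-7:8,-7:8])<7))
    n=(x-7+(u.min()+u.max())/2,y-7+(v.min()+v.max())/2); print(c,e.round(1),n,plane("top",[n],h)[0].round(4),len(u))
E
```

```text
time: 31.4
tool_pos: [0.5647, 0.0905, 0.1702]
orientation: [3.107, 0.466, -0.002]
wrist_force: [-0.1, 1.3, 0.9]
grip_width: 0.0565
grasp_force: 0.0
time: 32.5
tool_pos: [0.6539, -0.1999, 0.1701]
orientation: [-3.106, -0.465, 0.002]
wrist_force: [0.1, -0.6, -0.5]
grip_width: 0.0562
grasp_force: 0.0
red [181.8 211.7] (np.float64(181.5), np.float64(212.0)) [0.5584 0.2126 0.059 ] 60
yellow [170.  253.7] (np.float64(169.5), np.float64(253.0)) [0.4823 0.2311 0.061 ] 65
green [129.2 242.6] (np.float64(128.5), np.float64(242.5)) [0.4992 0.3089 0.063 ] 84
blue [140.7 200.7] (np.float64(140.5), np.float64(200.0)) [0.5782 0.2894 0.065 ] 96
```

View pics/b.png

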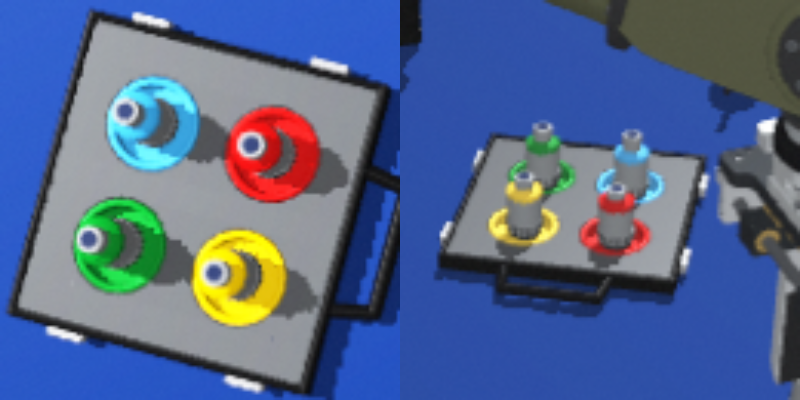

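View pics/c.png

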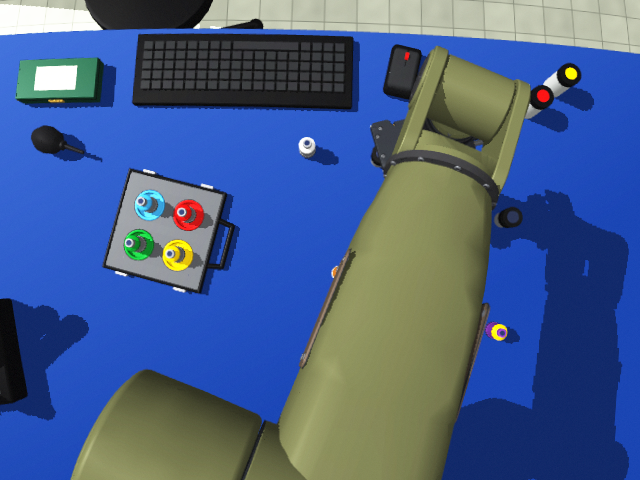

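All four objectives stand centred (within 2 mm) and upright in their own cups. The white-banded one is unmoved at (307,147), and the black one was never approached. The arm is clear at z = 0.17.

```bash
python3 -c "
from station import robot
print(robot.finish_job())"
```

```text
the job is handed in; nothing more can be done
None
```

The job is handed in: all four objectives stand upright in the cups of their own colours, within about 2 mm of centre; the white-banded look-alike is unmoved in the last picture, while the black-barrelled one was hidden behind the arm there, though the gripper was never lowered near it.

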